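Turn the freezer box at the corner post and seat it at the code reader

ROBOT

A 6-joint arm with a two-finger parallel gripper is mounted at the origin on the work surface. World frame = base frame: x ahead of the robot, y to its left, z up, the work surface at z = 0. Lengths are in m, angles in degrees, forces in N, time in s.
With the tool pointing down it reaches from about 0.25 to 0.725 m from the base axis. Payload 4 kg.
Tool frame: the origin (TCP) lies on the centre line of the jaws, within the pads' length; the fingertips stand 8 mm ahead of it and the grasp point (between the pads) lies 11 mm behind it; z points along the fingers, y is the direction in which the jaws open and shut (so a half turn about z gives the same grasp; the last joint's range is limited). The gripper opens to 85 mm and grips with 20 to 120 N. Pads are 22 mm wide; open, the fingers measure 114 mm over their backs; the gripper's body (76 mm by 85 mm) begins 54 mm behind the grasp point. The pads swing forward as they close: fully open they stand 13 mm farther back than shut.
Start: joints at [69.901, 13.785, 0.286, 76.501, 0, 90], TCP at [0.172, 0.47, 0.239] pointing down, gripper open.
Joint ranges: [-155.79, 155.79], [-60.16, 107.12], [-62.33, 73.08], [-114, 123.19], [-81.49, 82.49], [-180, 180]. Speed limits (degrees/s): [159.86, 159.86, 180, 180, 180, 180].

INTERFACE

Orientations are given as a 3x3 rotation matrix whose columns are the frame's x, y, z axes.
In Python, from workcell import env gives the robot as it stands. Calls block until the motion is done:
- env.move_to(position, orientation): joint-space move of the TCP to a pose.
- env.line_to(position, max_speed=0.15, rot=None, until_force=None): straight line of the TCP; rot=None keeps the orientation; max_speed is the mean speed in m/s. With until_force (N) it stops when the force on the tool has changed by that much, and returns True; else False.
- env.move_joints(angles): joint-space move.
- env.command_gripper(opening, grip_force=None): finger opening in m; grip_force is the grip in N (None keeps the last); returns when the fingers have stopped.
- env.pause(seconds).
- env.inverse_kinematics(position, orientation): joint angles nearest the present ones, or None.
- env.camera(name): name is "scene" or "top" or "wrist"; returns (picture, depth): 384x512x3 uint8, red, green, blue; 384x512 float32, m along the optical axis (not along the pixel's ray), 0 where there is no reading.
- env.camera_params(name): a dict with "fx", "fy", "cx", "cy" (pixels), "extrinsics" (4x4, takes a point from world to camera coordinates). Camera axes: x right, y up, looking along -z (the intrinsics and any distortion apply to the point x, -y, -z); pixel columns grow to the right and rows downward; lengths in m; the calibration is good to about 2 mm. A picture is of the moment at which its call begins: read the wrist's pose just before it. camera_params takes no time and is no camera call; for the wrist camera it gives the pose at the moment of the call.
A pose or a line that the arm cannot do raises env.PlanningError and nothing moves.
- env.close_job(): hands the job in, once; it reports no verdict.
Trained networks look in the newest picture that a camera, given by its name, has taken for a name from the list of things; names that differ only in an ending like _2 or _b are one class to them, and where a whole thing is asked for, a point or a joint stands for the part that bears it (a point fixed in the world has none). Each returns a list of dicts, best first, with "conf" (0 to 1); they miss things now and then, are a little off and sometimes report something else, mostly with a low value. They report only what shows in the picture. A call takes as long as a camera call. They do not tell look-alikes from the thing itself.
- env.find_in(camera, name): "box" ([left, top, width, height] in pixels, round what is visible of it).
- env.mark_of(camera, name): "at" ([column, row] in pixels: a listed point, or the origin of a listed thing).
Readings, each from a call of its own:
- env.current_clock(): time.
- env.current_joint_positions(): joint angles.
- env.current_qd(): joint speeds.
- env.current_joint_torque(): joint torques, N m.
- env.current_eef_pos(): TCP position.
- env.current_ee_rot(): TCP orientation.
- env.current_ft_force(): force on the tool from outside, world axes, zero at the start.
- env.current_torque(): the same for the moment, N m.
- env.current_opening(): finger opening in m.
Only numpy, scipy, OpenCV 4.12 (cv2) and the standard library are available. Lean on these libraries where they do the work, as an engineer would, in place of code of your own. Each camera call takes 0.05 s, during which the arm holds its last target. There are 200 camera calls.

TASK

Turn the white square freezer box a quarter turn by pushing it against the steel corner post at the start of the rail, so that its orange-marked side comes to face the reader. Then slide it along the rail, press it home against the reader's black plate with a steady 10 N or so for half a second, and let go, so that it is left lying flat along the rail, at the plate. Keep every push under 25 N, keep the box flat on the deck, and leave the other things on the bench alone.

Things in the scene. Friction and masses are not known exactly. Their poses are not given: they have to be found in the camera images.
- box: The freezer box to turn: white square closed plastic box, 120 x 120 mm, 52 mm tall, 0.25 to 0.5 kg, too wide to grasp; a few newtons slide it. Origin: centre of its underside; z up. The side towards its own +x (60 mm out) is the orange-marked side: an orange stripe on the lid along that edge and an orange patch on that face.
- station: White level deck, fixed, top 10 mm above the bench; spans x -40..175, y -290..270 mm. Origin: on the corner post's axis at bench height. +x points across the deck away from the rail, +y along the rail to the reader. The box starts at y about -135 mm, orange side roughly towards +x. Home: box centre at x 70, y 134 to 158 mm (as the reader's plate is set), orange side to +y (a quarter turn anticlockwise from above).
- post: Corner post: fixed round steel post with a blue cap, 10 mm radius (the cap, above the box's lid, 14 mm), standing on the deck to 69 mm above the bench. Origin and axes as the station's. As the box is pushed towards +y, the near part of its leading face meets this post.
- rail: Fixed straight aluminium rail, 26 mm above the deck, that starts at the corner post and runs along station +y to the reader. Origin and axes as the station's; its guiding face is the plane x = 10 mm (tangent to the post), from y = 5 to 220 mm. The box belongs on the +x side of it.
- reader: White reader housing at the end of the rail, fixed, 60 mm above the deck, x -5 to 165 mm, its front the plane y = 220 mm; origin and axes as the station's. From its front a black contact plate (110 mm wide, x 20 to 130, 5 to 49 mm above the deck) stands out by 2 to 26 mm. It is clamped and rigid, but its setting differs each time and is not measured: feel for it.
- bottle_a: Bystander, leave alone: glass bottle, blue cap, 70 mm across, 150 tall; origin at the centre of its underside.
- bottle_c: Bystander, leave alone: small glass bottle, blue cap, 60 mm across, 120 tall; origin at the centre of its underside.
- tip_rack: Bystander, leave alone: yellow pipette-tip rack 120 x 85 x 55 mm; origin at the centre of its underside.
- tube_rack: Bystander, leave alone: green tube rack 200 x 60 mm, 105 tall with its tubes; origin at the centre of its underside.
- spare_box: Bystander, leave alone: blue square box 120 x 120 x 52 mm, not the one to move; origin at the centre of its underside.
- dish: Bystander, leave alone: round clear dish with red floor, 94 mm across, 15 tall; origin at the centre of its underside.
- orange_side (a point): Middle of the box's orange-marked face, half-way up (60 mm along the box's own +x from its centre, 26 mm above its underside). Axes as the box's.
Things that resemble listed ones, but are neither listed nor needed, are in the scene too. What is shaped like the box but brown or pink is not meant.

How it is judged:
By the outcome, as a careful person would: the job done as asked, in the order asked, and still so for the second after the job is handed in, with the robot touching nothing.
It also fails if it takes over 72 s, if anything falls off the work surface, if the arm or the gripper's body presses on something with over 40 N, if the wrist force passes 120 N, or if a joint passes its speed limit or range.

## Working session

There is one attempt and no reset: what is moved stays moved. The work goes in short steps, each a Python script; the robot and the scene stay as the last script left them, time stands still between calls to the robot, and variables do not carry over. Pictures are saved under pics/ and viewed, about 8 in all and at most 12, crops included, and the job is handed in when it is done.

```bash
mkdir -p pics; ls; python3 - <<'E'
from workcell import env
import cv2,numpy as np
for n in("top","scene"):
    p,d=env.camera(n); cv2.imwrite(f"pics/{n}0.png",p[:,:,::-1]); np.savez(f"pics/{n}0.npz",p=p,d=d)
    P=env.camera_params(n);print(n,{k:np.round(v,4).tolist() if not isinstance(v,str) else v for k,v in P.items()})
    for o in("box","station","post","reader","spare_box","orange_side"):
        print(o,[(np.round(r["at"]).tolist(),round(r["conf"],2)) for r in env.mark_of(n,o)][:3])
print(env.current_clock())
E
```

```text
pics
top {'fx': 346.6134, 'fy': 346.6134, 'cx': 258.973, 'cy': 186.242, 'extrinsics': [[-0.0178, -0.9997, 0.0149, -0.0074], [0.9968, -0.0166, 0.0786, -0.557], [-0.0783, 0.0163, 0.9968, -1.162], [0.0, 0.0, 0.0, 1.0]]}
box [([220.0, 258.0], 0.91), ([274.0, 202.0], 0.7), ([353.0, 257.0], 0.57)]
station [([241.0, 210.0], 0.81)]
post [([239.0, 212.0], 0.57), ([239.0, 209.0], 0.51)]
reader []
spare_box [([386.0, 207.0], 0.76)]
orange_side [([202.0, 268.0], 0.92), ([358.0, 274.0], 0.84), ([281.0, 188.0], 0.76)]
scene {'fx': 404.5955, 'fy': 404.5955, 'cx': 260.5812, 'cy': 185.3053, 'extrinsics': [[-0.9045, 0.4259, 0.023, 0.5127], [-0.2486, -0.5702, 0.7829, 0.0936], [0.3466, 0.7024, 0.6217, -1.6606], [0.0, 0.0, 0.0, 1.0]]}
box [([335.0, 200.0], 0.83), ([283.0, 139.0], 0.59), ([269.0, 182.0], 0.56)]
station [([289.0, 199.0], 0.64)]
post [([234.0, 132.0], 0.69), ([290.0, 201.0], 0.63)]
reader []
spare_box [([235.0, 130.0], 0.73), ([201.0, 196.0], 0.5), ([254.0, 179.0], 0.32)]
orange_side [([288.0, 132.0], 0.75), ([252.0, 179.0], 0.62), ([355.0, 201.0], 0.55)]
0.7
```

View pics/top0.png

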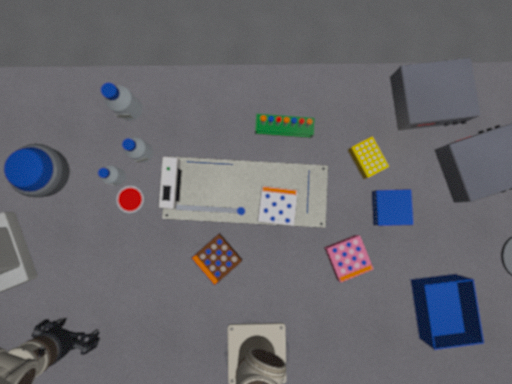

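View pics/scene0.png

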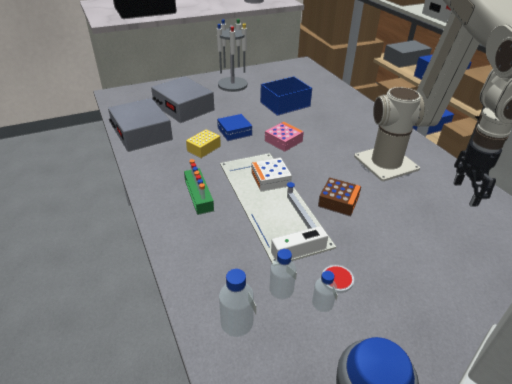

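The top view shows the post at about (241,211) and the rail running left to the reader at about (168,185). The white box is at about (278,206) with its orange side up, towards station +x. The brown (216,259) and pink (349,258) boxes are decoys. Next I'll take a close wrist view.

```bash
cat > h.py <<'E'
from workcell import env
import numpy as np, cv2
def pix2w(P,uv,z):
    E=P["extrinsics"];R,t=E[:3,:3],E[:3,3]
    r=R.T@np.array([(uv[0]-P["cx"])/P["fx"],-(uv[1]-P["cy"])/P["fy"],-1]);c=-R.T@t
    return c+r*(z-c[2])/r[2]
def snap(cam,name):
    P=env.camera_params(cam);p,d=env.camera(cam)
    cv2.imwrite(f"pics/{name}.png",p[:,:,::-1]);np.savez(f"pics/{name}.npz",p=p,d=d,**P)
    return P
def down(yaw):  # tool y (jaw axis) at world angle yaw deg, z down
    a=np.radians(yaw);y=np.array([np.cos(a),np.sin(a),0]);z=np.array([0,0,-1.])
    return np.column_stack([np.cross(y,z),y,z])
E
python3 - <<'E'
from h import *
P=env.camera_params("top")
for n,uv,z in[("post",(241,211),.069),("box",(278.5,206),.062),("deck LT",(175,157),.01),("deck RT",(327,165),.01),("deck RB",(326,226),.01),("deckLB",(163,219),.01)]: print(n,pix2w(P,uv,z).round(3))
print(env.current_ee_rot().round(2).tolist(), env.current_opening())
Pw=env.camera_params("wrist");E=Pw["extrinsics"];print("wrist cam",(-E[:3,:3].T@E[:3,3]).round(3),E[:3,:3].round(2).tolist())
pc=pix2w(P,(241,211),.069)
for yaw in(0,180,90,-90):
  for z in(.4,.34,.28):
    q=env.inverse_kinematics([pc[0]+.04,pc[1]-.03,z],down(yaw));print(yaw,z,None if q is None else np.round(q))
E
```

```text
post [0.473 0.044 0.069]
box [ 0.487 -0.079  0.062]
deck LT [0.664 0.272 0.01 ]
deck RT [ 0.628 -0.255  0.01 ]
deck RB [ 0.417 -0.245  0.01 ]
deckLB [0.451 0.312 0.01 ]
[[-0.94, 0.34, 0.0], [0.34, 0.94, 0.0], [0.0, 0.0, -1.0]] 0.08516498477835138
wrist cam [0.108 0.493 0.374] [[0.34, 0.94, 0.0], [-0.9, 0.33, -0.27], [-0.25, 0.09, 0.96]]
0 0.4 [  2.  15.  26. 101.   0.  92.]
0 0.34 [ 2. 14. 16. 92.  0. 92.]
0 0.28 [ 2. 15.  7. 83.  0. 92.]
180 0.4 [  2.  15.  26. 101.   0. -88.]
180 0.34 [  2.  14.  16.  92.   0. -88.]
180 0.28 [  2.  15.   7.  83.   0. -88.]
90 0.4 [  2.  15.  26. 101.   0.   2.]
90 0.34 [ 2. 14. 16. 92.  0.  2.]
90 0.28 [ 2. 15.  7. 83.  0.  2.]
-90 0.4 [   2.   15.   26.  101.    0. -178.]
-90 0.34 [   2.   14.   16.   92.    0. -178.]
-90 0.28 [   2.   15.    7.   83.    0. -178.]
```

```bash
python3 - <<'E'
from h import *
env.move_to([.52,.03,.40],down(86)); P=snap("wrist","w1"); print({k:v for k,v in P.items() if k!="extrinsics"},env.current_clock())
p=cv2.imread("pics/w1.png");cv2.imwrite("pics/w1b.png",cv2.resize(p,(800,600),interpolation=cv2.INTER_CUBIC))
for o in("box","post","orange_side","reader","rail"): print(o,[(np.round(r["at"],1).tolist(),round(r["conf"],2)) for r in env.mark_of("wrist",o)][:3])
E
```

```text
{'fx': 265.39953214988117, 'fy': 265.39953214988117, 'cx': 261.70959736230145, 'cy': 190.11695455062736} 2.8417
box [([307.4, 33.7], 0.9), ([201.0, 139.7], 0.78)]
post [([209.0, 264.2], 0.19)]
orange_side [([338.0, 0.0], 0.89), ([33.0, 11.7], 0.83), ([198.6, 175.0], 0.79)]
reader []
rail [([265.4, 126.1], 0.69)]
```

View pics/w1b.png

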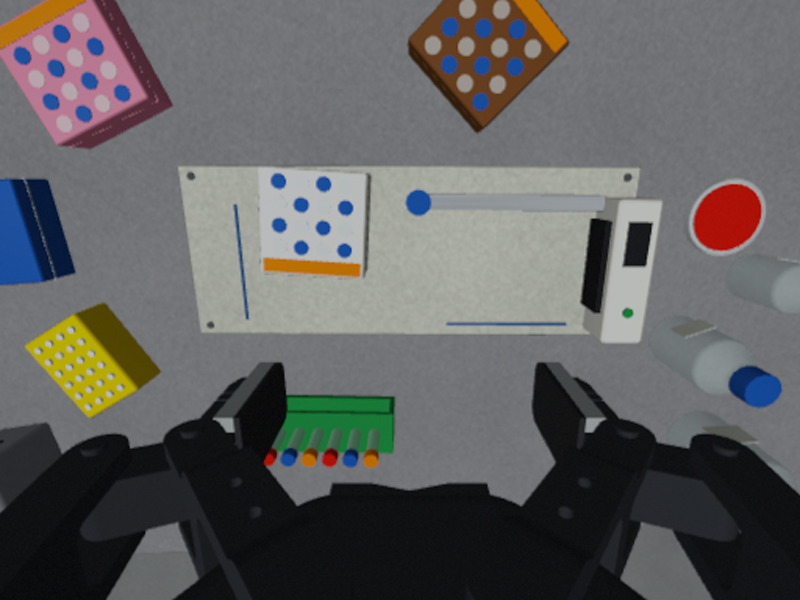

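The wrist view (800x600) shows the post cap at (418,203), the rail running right to (605,203), and the reader's black plate at about x 597. The box lid corners are roughly (259,168), (367,174), (361,277) and (263,273), with the orange stripe away from the rail. Now I'll compute poses.

```bash
cat >> h.py <<'E'
def load(name):
    f=np.load(f"pics/{name}.npz");return f["p"],f["d"],{k:f[k] for k in("fx","fy","cx","cy","extrinsics")}
E
python3 - <<'E'
from h import *
p,d,P=load("w1"); s=1.5625
hsv=cv2.cvtColor(p,cv2.COLOR_RGB2HSV)
def comp(m,near):
    n,l,st,c=cv2.connectedComponentsWithStats(m.astype(np.uint8))
    k=1+np.argmin(np.hypot(*(c[1:]-near).T)+1e3*(st[1:,4]<20));return l==k,c[k],st[k,4]
m,c,a=comp((hsv[...,0]>100)&(hsv[...,0]<130)&(hsv[...,1]>120),np.array([418,203])/s)
post=pix2w(P,c,.069);print("post",c*s,a,post.round(4), "depth z", d[int(c[1]),int(c[0])])
C={k:pix2w(P,np.array(v)/s,.01) for k,v in dict(nb=(180,167),nr=(638,167),fb=(202,333)).items()}
for k,v in C.items():print(k,v.round(4))
u=C["nr"]-C["nb"];print("deck len",np.linalg.norm(u),"wid",np.linalg.norm(C["fb"]-C["nb"]),"yaw",np.degrees(np.arctan2(u[1],u[0]))-90)
# station from corners
yaw=np.arctan2(u[1],u[0])-np.pi/2;R=np.array([[np.cos(yaw),-np.sin(yaw)],[np.sin(yaw),np.cos(yaw)]])
print("post from corners",[(C[k][:2]-R@o).round(4) for k,o in dict(nb=np.array([-.04,-.29]),nr=np.array([-.04,.27]),fb=np.array([.175,-.29])).items()])
for k,v in dict(rail1=(605,196),rail2=(605,209),rail0=(430,209)).items():
    print(k,(R.T@(pix2w(P,np.array(v)/s,.036)-post)[:2]).round(4))
L=[pix2w(P,np.array(v)/s,.062) for v in[(259,168),(367,174),(361,277),(263,273)]]
print("box sides",[np.linalg.norm(L[i]-L[i-1]).round(4) for i in range(4)])
for v in L: print((R.T@(v-post)[:2]).round(4))
m,c,a=comp((hsv[...,0]>8)&(hsv[...,0]<22)&(hsv[...,1]>150),np.array([312,268])/s)
pts=np.argwhere(m)[:,::-1].astype(np.float32);(cx,cy),(w,h),an=cv2.minAreaRect(pts)
print("stripe",c*s,(R.T@(pix2w(P,c,.062)-post)[:2]).round(4),w,h)
vx,vy,x0,y0=cv2.fitLine(pts,cv2.DIST_L2,0,.01,.01).ravel()
A,B=[(R.T@(pix2w(P,(x0+t*vx,y0+t*vy),.062)-post)[:2]) for t in(-25,25)];print("stripe dir deg from +y",np.degrees(np.arctan2((B-A)[1],(B-A)[0]))-90)
E
```

```text
post [418.02823604 201.94321066] 197 [0.4744 0.0446 0.069 ] depth z 0.45341545
nb [ 0.4164 -0.2381  0.01  ]
nr [0.4544 0.3131 0.01  ]
fb [ 0.6288 -0.2548  0.01  ]
deck len 0.5525120210191267 wid 0.2129817836657008 yaw -3.9389345580730293
post from corners [array([0.4763, 0.0484]), array([0.4758, 0.041 ]), array([0.4741, 0.0466])]
rail1 [-0.0052  0.219 ]
rail2 [0.0096 0.2209]
rail0 [0.0096 0.0149]
box sides [np.float64(0.1168), np.float64(0.1174), np.float64(0.1156), np.float64(0.1139)]
[-0.0357 -0.1729]
[-0.0294 -0.0557]
[ 0.0857 -0.0658]
[ 0.0809 -0.1796]
stripe [310.99413646 266.62779851] [ 0.0734 -0.1233] 60.58372497558594 7.6614909172058105
stripe dir deg from +y -3.8908096729220745
```

```bash
cat >> h.py <<'E'
POST=np.array([.4748,.0448]); YAW=-3.94
def rot2(deg):
    a=np.radians(deg);return np.array([[np.cos(a),-np.sin(a)],[np.sin(a),np.cos(a)]])
def S(x,y,z): # station -> world
    return np.append(POST+rot2(YAW)@np.array([x,y]),z)
def toS(w): return rot2(YAW).T@(np.asarray(w)[:2]-POST)
def fS(): # force in station axes
    f=env.current_ft_force();return np.append(rot2(YAW).T@f[:2],f[2]).round(1)
def D(a): return down(YAW+a)
E
python3 - <<'E'
from h import *
env.command_gripper(.03)
th=-3.5; c=np.array([.0255,-.1185]); b=.020; Z=.030
t=c+rot2(th)@[b,-.071-.030]
env.move_to(S(*t,.15),D(th)); env.line_to(S(*t,Z),.12); print("down",fS(),env.current_clock())
f=env.line_to(S(*(c+rot2(th)@[b,-.071+.004]),Z),.06,until_force=8);print(f,fS(),toS(env.current_eef_pos()).round(4))
# push straight +y until the post is met
t=toS(env.current_eef_pos()); env_f=env.line_to(S(t[0],t[1]+.058,Z),.06,until_force=6)
print(env_f,fS(),toS(env.current_eef_pos()).round(4),env.current_clock())
snap("top","t2");snap("wrist","w2")
p=np.hstack([cv2.imread("pics/w2.png"),cv2.imread("pics/t2.png")[100:292,130:386].repeat(2,0).repeat(2,1)]);cv2.imwrite("pics/c2.png",cv2.resize(p,(800,300)))
E
```

```text
down [ 0.  -0.5 -0.8] 6.05
False [ 0.6  0.1 -0. ] [ 0.0413 -0.1861]
True [ 0.3 -1.1  0.9] [ 0.0416 -0.1454] 7.4583
```

View pics/c2.png

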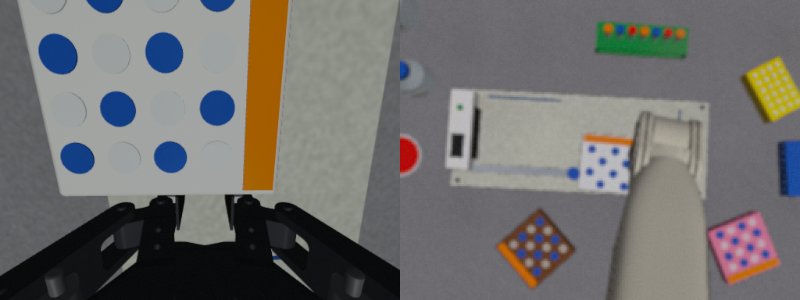

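The box has met the post, with its leading face at the blue cap. I'll rotate the tool about the post, checking halfway.

```bash
python3 - <<'E'
from h import *
t0=toS(env.current_eef_pos()); Z=.030
for k in range(1,11):
    a=4.7*k; f=env.line_to(S(*(rot2(a)@t0),Z),.08,rot=D(-3.5+a),until_force=10); print(k,f,fS())
    if f: break
print(toS(env.current_eef_pos()).round(4),env.current_clock())
snap("top","t3");snap("wrist","w3")
p=np.hstack([cv2.imread("pics/w3.png"),cv2.imread("pics/t3.png")[100:292,130:386].repeat(2,0).repeat(2,1)]);cv2.imwrite("pics/c3.png",cv2.resize(p,(800,300)))
E
```

```text
1 False [0.1 0.2 0.1]
2 False [-0.3 -0.7  0.5]
3 False [ 0.2 -0.8 -0.6]
4 False [ 0.2 -0.3  0.3]
5 False [ 0.3 -0.3 -0. ]
6 False [-0.3 -0.9  0.3]
7 False [ 0.6 -1.3 -0.2]
8 False [ 0.5 -0.3  0.4]
9 False [ 0.7 -0.7  0.8]
10 False [ 1.1 -1.3 -0.4]
[ 0.134  -0.0697] 10.6417
```

View pics/c3.png

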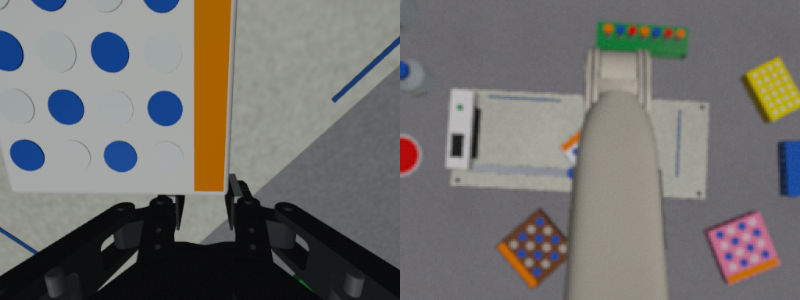

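The box is at about 45° but has slipped along the post: its orange edge moved roughly 26 mm relative to the fingers. I'll push it back along its own +x from the opposite face, then finish the turn.

```bash
python3 - <<'E'
from h import *
th=43.5; R=rot2(th); Z=.030
def go(x,y,z,dy=0,sp=.1,line=True,**k):
    p=S(*(R@[x,y]),z); return env.line_to(p,sp,**k)
t=R.T@toS(env.current_eef_pos()); print("local",t.round(4))
go(t[0],t[1]-.02,Z); go(t[0],t[1]-.02,.13,sp=.2)
env.move_to(S(*(R@[-.105,-.075]),.13),D(th-90)); go(-.105,-.075,Z)
for x in(-.067,-.045,-.029):
    f=go(x,-.075,Z,sp=.06,until_force=10); print(x,f,fS())
snap("wrist","w4")
go(-.06,-.075,Z); go(-.06,-.075,.13,sp=.2)
a,b=.042,.010
env.move_to(S(*(R@[a+b,-.172]),.13),D(th)); go(a+b,-.172,Z); print(go(a+b,-.1426,Z,sp=.06,until_force=6),fS(),env.current_clock())
snap("wrist","w5");cv2.imwrite("pics/c5.png",cv2.resize(np.hstack([cv2.imread("pics/w4.png"),cv2.imread("pics/w5.png")]),(800,300)))
E
```

```text
local [ 0.0489 -0.1428]
-0.067 False [-1.1 -0.3  0.4]
-0.045 False [ 0.2 -0.1  0. ]
-0.029 False [-0.  -0.1  0.1]
False [ 0.2 -1.7  1.3] 20.2667
```

View pics/c5.png

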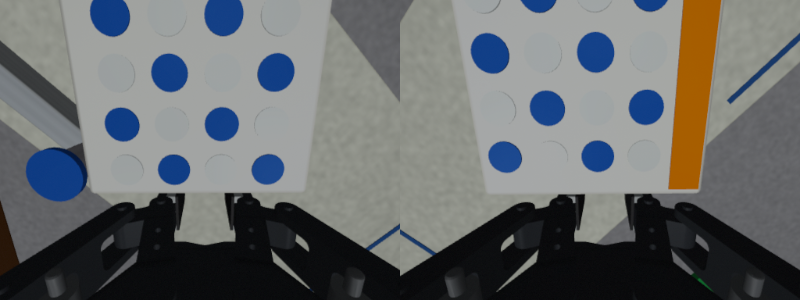

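The box is now well along the post, with the fingers near the middle of the pushed face. I'll finish the turn.

```bash
python3 - <<'E'
from h import *
Z=.030; t0=toS(env.current_eef_pos()); 
for k in range(1,11):
    a=4.65*k; f=env.line_to(S(*(rot2(a)@t0),Z),.08,rot=D(43.5+a),until_force=10); print(k,f,fS())
    if f: break
t=toS(env.current_eef_pos());print(t.round(4))
snap("wrist","w6")
# press gently toward the rail
f=env.line_to(S(t[0]-.012,t[1],Z),.03,until_force=5);print("press",f,fS(),toS(env.current_eef_pos()).round(4),env.current_clock())
snap("wrist","w7");cv2.imwrite("pics/c7.png",cv2.resize(np.hstack([cv2.imread("pics/w6.png"),cv2.imread("pics/w7.png")]),(800,300)))
E
```

```text
1 False [ 0.8 -0.9 -0.3]
2 False [-0.  -0.1 -0.3]
3 False [ 0.2 -0.2 -0.5]
4 False [-0.6  0.7 -0.2]
5 False [0.2 0.4 0.6]
6 False [ 0.3 -1.2 -0.2]
7 False [ 0.6 -1.  -0.6]
8 False [-1. -0.  1.]
9 False [ 0.5  1.2 -0.9]
10 False [ 0.7  0.4 -0.2]
[0.1426 0.0518]
press True [ 0.7 -0.4  3.9] [0.1418 0.052 ] 23.6167
```

View pics/c7.png

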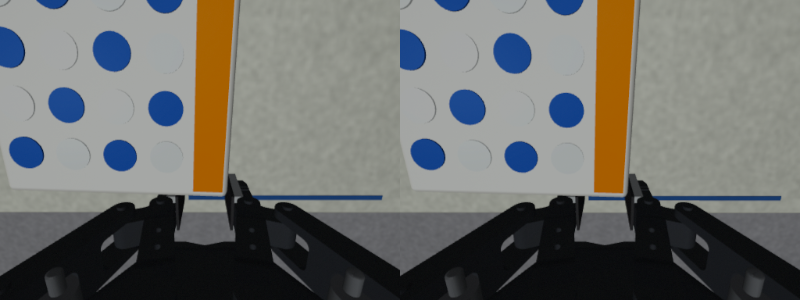

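The box is turned and lies against the post and rail, with its orange side to +y and its centre at y ≈ 6 mm. Next I'll move behind it, push it along the rail and feel for the plate.

```bash
python3 - <<'E'
from h import *
Z=.030; t=toS(env.current_eef_pos())
env.line_to(S(t[0]+.015,t[1],Z),.1); env.line_to(S(t[0]+.015,t[1],.13),.2)
env.command_gripper(.045)
X=.067
env.move_to(S(X,-.10,.13),D(0)); env.line_to(S(X,-.10,Z),.12)
f=env.line_to(S(X,-.03,Z),.06,until_force=10);print(f,fS())
if not f:
    f=env.line_to(S(X,.048,Z),.06,until_force=10);print(f,fS(),toS(env.current_eef_pos()).round(4),env.current_clock())
snap("wrist","w8")
E
```

```text
False [-0.2  0.5 -0.7]
False [ 0.3 -1.  -0.3] [0.0672 0.0481] 29.875
```

View pics/w8.png

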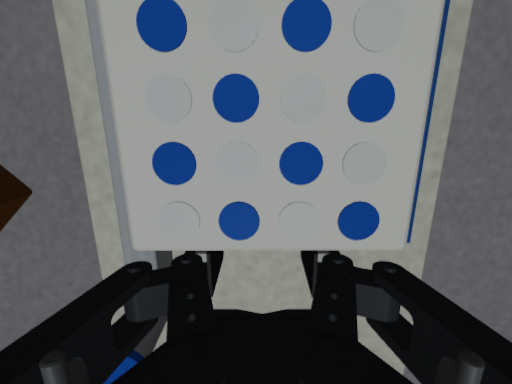

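The box is flat against both fingers and lies along the rail at the left. Now I'll feel slowly for the plate and press.

```bash
python3 - <<'E'
from h import *
Z=.030;X=.067
F=lambda n=6: -np.mean([fS()[1] for _ in range(n)])
c=env.current_clock(); b0=F(); print("dt read",env.current_clock()-c,"base",b0.round(2))
f=env.line_to(S(X,.095,Z),.02,until_force=6);y=toS(env.current_eef_pos())[1];print("contact",f,y.round(4),F().round(2),env.current_clock())
log=[]
if f:
    cmd=y
    for i in range(40):
        g=F(3)
        log.append((round(env.current_clock(),2),round(cmd*1e3,2),round(g,1)))
        if 9<g<12: break
        cmd+=np.clip((10.5-g)*1e-4,-.0004,.0004); env.line_to(S(X,cmd,Z),.01)
    for i in range(9):
        env.pause(.08); log.append((round(env.current_clock(),2),F(1)))
print(log)
E
```

```text
dt read 0.0 base -0.5
contact True 0.0805 0.5 31.45
[(31.45, np.float64(80.47), np.float64(0.5)), (31.78, np.float64(80.87), np.float64(2.7)), (32.03, np.float64(81.27), np.float64(4.5)), (32.28, np.float64(81.67), np.float64(5.1)), (32.53, np.float64(82.07), np.float64(7.0)), (32.78, np.float64(82.42), np.float64(7.5)), (33.03, np.float64(82.72), np.float64(8.3)), (33.28, np.float64(82.94), np.float64(8.8)), (33.53, np.float64(83.11), np.float64(8.9)), (33.78, np.float64(83.27), np.float64(9.8)), (33.87, np.float64(10.0)), (33.95, np.float64(9.0)), (34.03, np.float64(9.9)), (34.12, np.float64(9.2)), (34.2, np.float64(10.0)), (34.28, np.float64(10.5)), (34.37, np.float64(10.2)), (34.45, np.float64(9.2)), (34.53, np.float64(9.9))]
```

It held about 10 N for 0.75 s. I'll retreat and look.

```bash
python3 - <<'E'
from h import *
X=.067;t=toS(env.current_eef_pos())
env.line_to(S(t[0],t[1]-.03,.030),.03); env.line_to(S(t[0],t[1]-.03,.14),.2)
env.move_to(S(.05,.06,.34),D(90)); P=snap("wrist","w9"); p=cv2.imread("pics/w9.png");cv2.imwrite("pics/w9b.png",cv2.resize(p,(800,600),interpolation=cv2.INTER_CUBIC)); print(env.current_clock())
E
```

```text
37.9083
```

View pics/w9b.png

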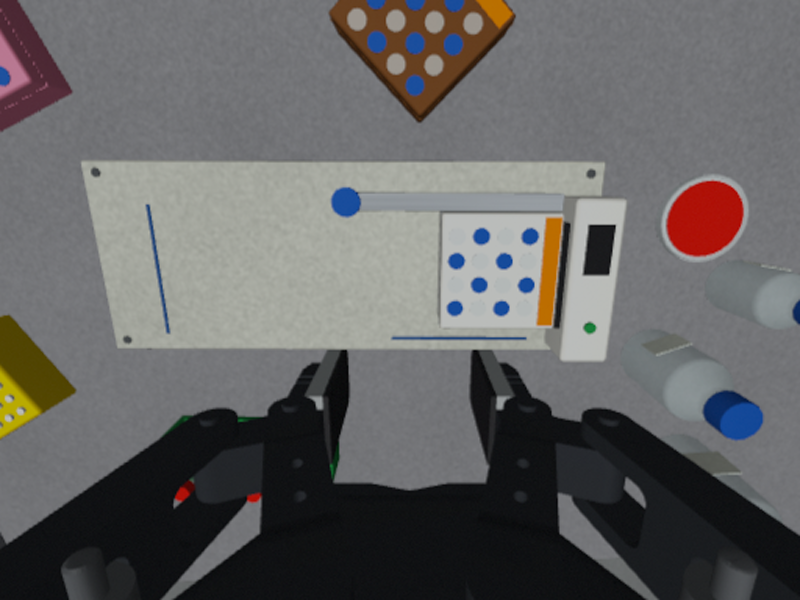

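The box lies along the rail with its orange stripe (550,270) at the black plate (563). One numeric check of gap and alignment.

```bash
python3 - <<'E'
from h import *
p,d,P=load("w9");s=1.5625
hsv=cv2.cvtColor(p,cv2.COLOR_RGB2HSV);m=((hsv[...,0]>8)&(hsv[...,0]<22)&(hsv[...,1]>150));m[:120]=0
n,l,st,c=cv2.connectedComponentsWithStats(m.astype(np.uint8));k=1+np.argmax(st[1:,4]);pts=np.argwhere(l==k)[:,::-1].astype(np.float32)
vx,vy,x0,y0=cv2.fitLine(pts,cv2.DIST_L2,0,.01,.01).ravel()
A,B=[toS(pix2w(P,(x0+t*vx,y0+t*vy),.062)) for t in(-30,30)];v=B-A;print("stripe mid",((A+B)/2).round(4),"angle from station x",np.degrees(np.arctan(v[1]/v[0])).round(2))
for n,uv,z in[("post",(346,202),.069),("railend",(563,211),.036),("lidTL",(442,212),.062),("lidBL",(441,327),.062),("lidTR",(563,217),.062),("lidBR",(553,327),.062)]:print(n,toS(pix2w(P,np.array(uv)/s,z)).round(4))
y0,y1,x0,x1=125,220,275,400
cv2.imwrite("pics/w9c.png",cv2.resize(p[y0:y1,x0:x1,::-1],(750,570),interpolation=cv2.INTER_CUBIC))
E
```

```text
stripe mid [0.0693 0.2016] angle from station x -0.38
post [0.0001 0.0005]
railend [0.0108 0.2196]
lidTL [0.01   0.0925]
lidBL [0.1284 0.0939]
lidTR [0.0149 0.2107]
lidBR [0.1285 0.2114]
```

View pics/w9c.png

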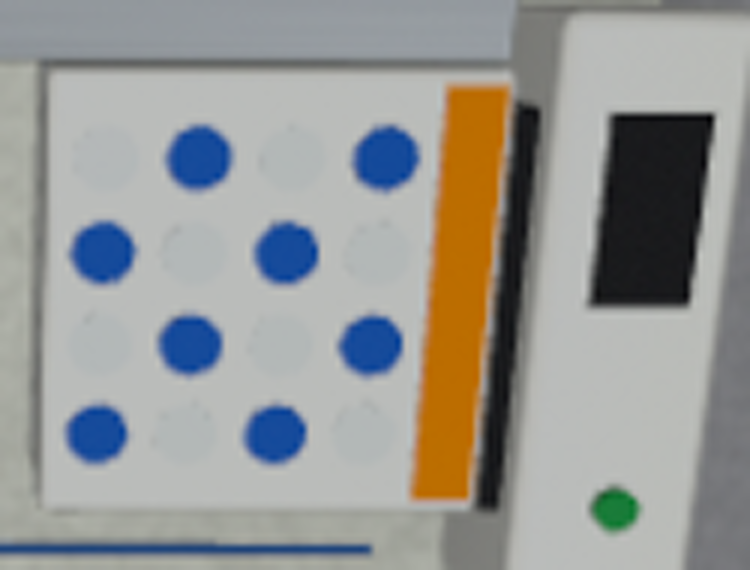

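The close crop shows the box touching the plate and parallel to the rail. Handing in.

```bash
python3 -c "
from workcell import env
print(env.close_job(),env.current_clock())"
```

```text
the job is handed in; nothing more can be done
the job is handed in; nothing more can be done
```

The white box is turned a quarter turn anticlockwise and lies along the rail, with its orange side against the reader's black plate. I handed the job in at about 38 s, with the gripper clear of everything.

- **Turn:** I pushed the box against the corner post and rotated it about the post. It slipped about 26 mm along the post, so at about 45° I pushed it back along its own +x and then finished the turn.
- **Press:** I slid it along the rail with two fingers and felt the plate. I then pressed at 9 to 10.5 N for about 0.75 s and backed off.
- **Final check:** In the last image the box centre is at about station x 70, y 152 mm and it is within about 0.4° of square to the rail. There is no visible gap at the plate.
- **Forces:** No push tripped its 10 N stop. The other objects I could see in that image looked undisturbed.
- **Inconsistent readings:** The 6 N stop against the plate tripped while the averaged force just after it read only 0.5 N. A similar stop when pressing the box towards the rail showed 3.9 N, mostly vertical. I treated both as sensor noise, and the force then rose steadily against the plate to 10 N.

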